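# Close the watch charging fixture

## Robot

A 7-joint arm with a two-finger parallel gripper is mounted at the origin on a cart in front of the work surface, level with it; the furniture and walls round the work are solid. World frame = base frame: x ahead of the robot, y to its left, z up, the work surface at z = 0. Lengths are in m, angles in rad, forces in N, time in s.
With the tool pointing down it reaches from about 0.4 to 0.75 m from the base axis. Payload 19.5 kg.
Tool frame: the origin (TCP) lies at the very end of the fingers, on their centre line; the grasp point (between the pads) lies 19 mm behind it; z points along the fingers, y is the line along which they close (so a half turn about z gives the same grasp; the last joint's range is limited). The gripper opens to 85 mm and grips with 20 to 120 N. Pads are 22 mm wide; open, the fingers measure 114 mm over their backs; the gripper's body (76 mm by 85 mm) begins 54 mm behind the grasp point. The pads swing forward as they close: fully open they stand 13 mm farther back than shut.
Start: joints at [1.29, 0.707, -0.028, 1.485, 0.022, 0.951, -0.075], TCP at [0.136, -0.559, 0.231] pointing down, gripper open.
Joint ranges: [-2.71, 2.71], [-0.32, 2.16], [-1.57, 1.52], [0, 2.45], [-1.46, 4.6], [0, 2.02], [-2.83, 2.83]. Speed limits (rad/s): [1.89, 1.89, 2.57, 2.57, 3.01, 3.01, 3.01].

## Interface

Orientations are given as a unit quaternion [w, x, y, z].
In Python, from cell import manip gives the robot as it stands. The module is installed in compiled form; this text tells all that it offers.
- The arm moves only by the tool apply_moves, never from a script. Its arguments are lists of equal length, an entry for each row: "fingers": the closure, from 0 (fully open) to 1 (shut); "linear": the shift along the tool's x, y, z scaled (see below), a list of three; "spin": the turn about the tool's z scaled (see below). In form: {"fingers": [fingers, ...], "linear": [[dx, dy, dz], ...], "spin": [spin, ...]}. A call has exactly 10 rows; each row shifts and turns the commanded pose from where the row before left it, along the tool's axes as they then stand; what a row does not reach is not made up. The controller multiplies each number of a shift by 25 mm and each number of a turn by pi/4 rad. A row lasts 1/12 s, in which the tool goes at most 41.7 mm and 7.16 degrees, less where a joint would pass 70% of its speed; a pose out of reach is approached as far as the arm can. A call with a number of a shift or a turn outside -1 to 1 is refused whole. A call with a gripper value outside its range is refused whole. The fingers move at their own pace and stop on an object; the grip force is fixed at half the most. Time passes only in rows, so rows that do not move let the fingers close, or fill a call up. It gives the time, the measured TCP pose, the force, the opening and the grip force at its end, in the units of the state.
- manip.state(): the state, without advancing time (a new reading comes with each control period).
- manip.get_image(name): name is "scene" or "top" or "wrist"; returns a dict with "color" (400x640x3 uint8, red, green, blue), "z_map" (400x640 float32, m along the optical axis (not along the pixel's ray), 0 where there is no reading), "camera_matrix" (3x3 intrinsics, pixels), "dist" ([k1, k2, p1, p2, k3] as OpenCV has them; the pictures are not rectified), "R" (3x3) and "t" (3): a world point X has camera coordinates R X + t. Camera axes: x right, y down, z forward; pixel columns grow to the right and rows downward; lengths in m; the calibration is good to about 2 mm. A picture is of the moment at which its call begins.
- manip.close_job(): hands the job in; it is judged then, once.
The state is a dict: "time_s": time; "joint_pos": joint angles; "qvel": joint speeds; "tau": joint torques, N m; "eef_pos": TCP position; "eef_rot": TCP orientation; "contact_force": force on the tool from outside, world axes, zero at the start; "ft_torque": the same for the moment, N m; "finger_gap": finger opening in m; "finger_force": force on a finger pad.
Only numpy, scipy, OpenCV 4.12 (cv2) and the standard library are available. Lean on these libraries where they do the work, as an engineer would, in place of code of your own. Each camera call takes 0.05 s, during which the arm holds its last target. There are 200 camera calls.

## Task

Close the charging fixture over the watch that lies in it: take the loose hold-down plate by its handle, keep it level and lower it gently over the fixture's two guide pins, without letting it drop, until it sits fully down on the pins' shoulders. Let go, then push the slide latch all the way in so that it holds the plate's edge down. Do not disturb the watch or the other things on the bench.

Things in the scene. Friction and masses are not known exactly. Their poses are not given: they have to be found in the camera images.
- fixture: Fixture fixed to the bench, left or right of its middle, the plate on the other side. Aluminium base 112 x 264 mm, top 17 mm above the bench; a 60 mm wide tongue in front carries the latch. Origin midway between the pins at bench height; x away from the latch, y along the pins' line, z up. Two steel pins, 14 mm thick, at y = +-94 mm. Nothing else under the plate is higher than 38 mm.
- seat (a point): Point of the fixture where the plate's origin is when the plate is fully seated: on the fixture's z axis, 38 mm above the bench; axes as the fixture's.
- pin_left (a point): Tip of the guide pin at the fixture's +y end, 80 mm above the bench. The pin rises from a shoulder 24 mm thick whose top is 41 mm above the bench, is straight up to 67 mm, then has a bullet nose.
- pin_right (a point): Tip of the like guide pin at the fixture's -y end, 80 mm above the bench.
- plate: Loose hold-down plate, 0.4 to 0.75 kg, flat on the bench: aluminium, 76 mm (x) x 230 mm (y) x 12 mm, on a 3 mm rubber pad. Origin at the centre of the pad's underside, z up. Two 16 mm through bores at y = +-94 mm, each with a brass collar up to 25 mm above the origin. It fits either way round. The two square windows are not for the pins. Balanced about its handle.
- handle (a point): Middle of the plate's black bridge handle, 58 mm above its origin: flat-sided bar 16 mm thick (along the plate's x), 76 mm long (its y), 18 mm high, on two feet equally thick at y = +-31 mm; 34 mm free below the bar. Grip it from above across the plate's x. Seated, it is 96 mm above the bench.
- plate_bore_left (a point): Centre of the lower mouth of the plate's bore at its +y end, 3 mm above the plate's origin; 41 mm above the bench when seated.
- plate_bore_right (a point): Centre of the lower mouth of the plate's bore at its -y end, likewise.
- latch (a joint): Travel of the slide latch in m: 0 fully back, 0.022 fully in (hard stop). Starts 0 to 4 mm in, stays where it is left, takes about 2 N to push along the fixture's +x. When in, its 34 mm wide strap lies over the middle of the plate's near long edge, 2.5 mm above the seated plate; a plate that is not fully down blocks it.
- latch_tab (a point): Middle of the outer face (looking to the fixture's -x; push here) of the latch's upturned steel tab, 34 mm wide, 6 mm thick, from 56 to 95 mm above the bench. This point is 80 mm above it and 115 mm from the pins' line when the latch is fully back; it moves with the latch.
- watch: Smart watch, 147 x 38 x 11 mm, loose on the fixture under the place of the plate, strap along the line of the pins. Leave it there.
- tape_gun: Hand tape dispenser, 284 x 119 x 68 mm, lying on the right of the bench. Bystander.
- marker: Marker pen, 133 mm long, 15 mm thick, lying at the front between fixture and plate. Bystander.
- spare_watch: Another watch, 197 x 38 x 11 mm, lying at the front right. Bystander.
- spare_puck: Charging puck, 32 mm wide, 8 mm high, at the front left. Bystander.

How it is judged:
By the outcome, as a careful person would: the job done as asked, in the order asked, and still so for the second after the job is handed in, with the robot touching nothing.
It also fails if it takes over 58 s, if anything falls off the work surface, if the arm or the gripper's body presses on something with over 40 N, if the wrist force passes 120 N, or if a joint passes its speed limit or range.

## Working session

There is one attempt and no reset: what is moved stays moved. The work goes in short steps, Python scripts to look and compute and a tool call to move; the robot and the scene stay as the last step left them, time stands still between calls to the robot, and variables do not carry over. Pictures are saved under pics/ and viewed, at most 10 in all, crops included, and the job is handed in when it is done.

Besides the shell and the picture viewer there is one more tool, called as name(argument=value, ...), one argument or row to a line, values as JSON. apply_moves: Moves the arm, as the interface text tells. Its arguments: {"type":"object","properties":{"fingers":{"type":"array"},"linear":{"type":"array"},"spin":{"type":"array"}},"required":["fingers","linear","spin"]}

```bash
mkdir -p pics; cat > h.py <<'E'
import numpy as np, cv2
from cell import manip
def grab(n):
    d=manip.get_image(n); np.savez('pics/%s.npz'%n,**d); return d
def load(n): return dict(np.load('pics/%s.npz'%n))
def save(img,f): cv2.imwrite('pics/'+f,cv2.cvtColor(img,cv2.COLOR_RGB2BGR))
def ray(d,u,v):
    p=cv2.undistortPoints(np.array([[[u,v]]],float),d['camera_matrix'],d['dist'])[0,0]
    R=d['R'];return -R.T@d['t'], R.T@np.array([p[0],p[1],1.])
def onz(d,u,v,z):
    o,r=ray(d,u,v); return o+r*(z-o[2])/r[2]
def cloud(d):
    h,w=d['z_map'].shape
    uv=np.stack(np.meshgrid(np.arange(w),np.arange(h)),-1).reshape(-1,1,2).astype(float)
    p=cv2.undistortPoints(uv,d['camera_matrix'],d['dist'])[:,0]
    z=d['z_map'].reshape(-1)[:,None]
    P=(np.c_[p,np.ones(len(p))]*z-d['t'])@d['R']
    P[z[:,0]==0]=np.nan
    return P.reshape(h,w,3)
def proj(d,X):
    return cv2.projectPoints(np.array(X,float).reshape(-1,1,3),cv2.Rodrigues(d['R'])[0],d['t'],d['camera_matrix'],d['dist'])[0][:,0]
E
python3 - <<'E'
from h import *
for n in ('scene','top'):
    d=grab(n); save(d['color'],n+'0.png'); print(n,-d['R'].T@d['t'],d['camera_matrix'][0,0],d['R'].round(2).tolist())
s=manip.state(); print({k:np.round(v,3).tolist() for k,v in s.items()})
E
```

```text
scene [-0.59942429  0.51434653  0.70784477] 407.69424342494176 [[-0.5, -0.86, -0.02], [-0.39, 0.25, -0.89], [0.77, -0.44, -0.46]]
top [ 0.36942093 -0.09150505  1.33157036] 388.7895139345237 [[-0.02, -1.0, -0.01], [-1.0, 0.02, -0.09], [0.09, 0.01, -1.0]]
{'time_s': 0.1, 'joint_pos': [1.29, 0.707, -0.028, 1.485, 0.022, 0.951, -0.076], 'qvel': [-0.002, 0.0, -0.002, 0.0, 0.001, -0.001, -0.002], 'tau': [0.003, -88.43, 1.237, -23.646, 0.017, 0.005, 0.0], 'eef_pos': [0.136, -0.558, 0.231], 'eef_rot': [-0.001, 0.993, 0.119, -0.0], 'contact_force': [-0.455, -0.408, -0.261], 'ft_torque': [0.059, -0.058, -0.049], 'finger_force': 0.0, 'finger_gap': 0.085}
```

View pics/top0.png

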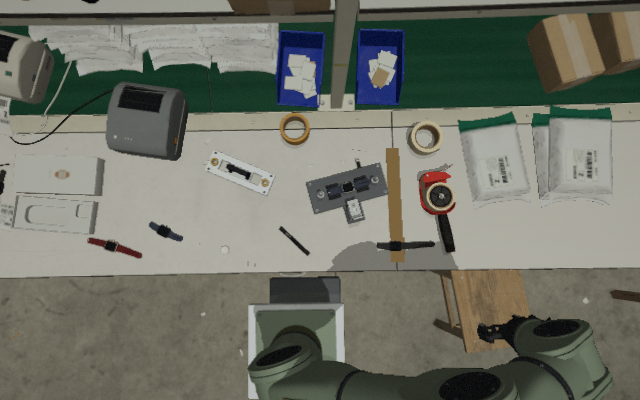

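View pics/scene0.png

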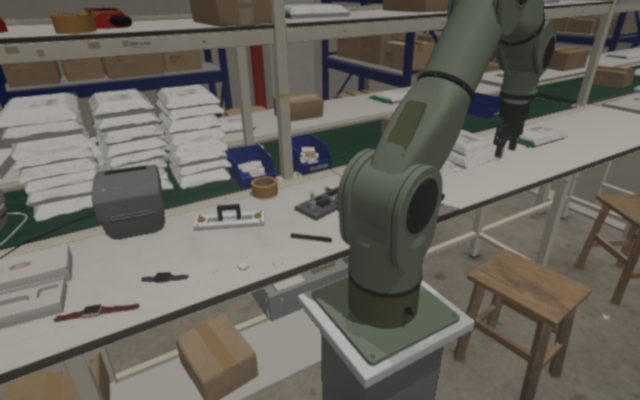

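Top view: the plate (white, black handle) is near (240,172). The fixture is near (347,190), with its latch tongue toward (354,212). The marker is at (293,241) and the tape gun at (440,205).

```bash
python3 - <<'E'
from h import *
d=load('top'); c=d['color'][130:235,195:400]; save(cv2.resize(c,None,fx=3.9,fy=3.9,interpolation=cv2.INTER_CUBIC),'top_crop.png')
P=cloud(d)
hsv=cv2.cvtColor(d['color'],cv2.COLOR_RGB2HSV)
# brass
m=((hsv[...,0]>12)&(hsv[...,0]<28)&(hsv[...,1]>90)).astype(np.uint8); m[:145]=0;m[205:]=0;m[:,:200]=0;m[:,285:]=0
n,l,s,ce=cv2.connectedComponentsWithStats(m)
for i in range(1,n):
    if s[i,4]>3: print('brass',ce[i]+0,s[i,4],onz(d,*ce[i],.025).round(4))
# fixture dark base by colour
m=((d['color'].max(2)<125)).astype(np.uint8); 
n,l,s,ce=cv2.connectedComponentsWithStats(m[140:230,290:392])
i=1+np.argmax(s[1:,4]); print(s[i])
pts=np.argwhere(l==i)[:,::-1]+[290,140]
r=cv2.minAreaRect(pts.astype(np.float32)); print(r); 
# heights grid
hh=P[...,2]
for (a,b,c2,e) in ((145,230,300,395),(145,200,200,280)):
    q=hh[a:b,c2:e]; print(np.nanmax(q)); ys,xs=np.where(q>0.065)
    print([(int(x+c2),int(y+a),*P[y+a,x+c2].round(3).tolist()) for y,x in zip(ys,xs)][:40])
E
```

```text
brass [214.  161.1] 30 [0.6331 0.2703 0.025 ]
brass [264.72413793 182.17241379] 29 [0.5575 0.0979 0.025 ]
[  16    8   86   82 2982]
((348.5, 188.5), (81.0, 85.0), 90.0)
0.10020135486413816
[(376, 176, 0.563, -0.272, 0.076), (375, 177, 0.56, -0.269, 0.078), (376, 177, 0.559, -0.271, 0.084), (377, 177, 0.559, -0.275, 0.081), (374, 178, 0.558, -0.266, 0.072), (375, 178, 0.556, -0.268, 0.081), (376, 178, 0.556, -0.272, 0.08), (377, 178, 0.556, -0.275, 0.08), (378, 178, 0.558, -0.279, 0.07), (375, 179, 0.554, -0.268, 0.078), (376, 179, 0.554, -0.272, 0.073), (377, 179, 0.554, -0.275, 0.076), (375, 180, 0.552, -0.27, 0.067), (376, 180, 0.552, -0.273, 0.068), (319, 192, 0.515, -0.086, 0.072), (320, 192, 0.513, -0.089, 0.086), (321, 192, 0.514, -0.092, 0.084), (322, 192, 0.514, -0.096, 0.077), (319, 193, 0.512, -0.086, 0.074), (320, 193, 0.511, -0.089, 0.077), (321, 193, 0.511, -0.092, 0.077), (322, 193, 0.511, -0.096, 0.077), (319, 194, 0.509, -0.086, 0.068), (320, 194, 0.508, -0.089, 0.079), (321, 194, 0.508, -0.092, 0.076), (322, 194, 0.508, -0.096, 0.075), (320, 195, 0.505, -0.089, 0.07
[... 1056 characters left out ...]
, 167, 0.604, 0.206, 0.069), (231, 167, 0.604, 0.203, 0.067), (232, 167, 0.604, 0.199, 0.068), (233, 167, 0.603, 0.196, 0.069), (235, 167, 0.604, 0.189, 0.067), (236, 167, 0.603, 0.186, 0.07), (237, 167, 0.603, 0.182, 0.07), (228, 168, 0.6, 0.211, 0.072), (230, 168, 0.6, 0.205, 0.071), (231, 168, 0.6, 0.202, 0.07), (232, 168, 0.601, 0.2, 0.065), (233, 168, 0.6, 0.195, 0.07), (236, 168, 0.6, 0.186, 0.067), (237, 168, 0.601, 0.183, 0.065), (238, 168, 0.6, 0.18, 0.066), (239, 168, 0.6, 0.176, 0.069), (229, 169, 0.597, 0.209, 0.067), (230, 169, 0.597, 0.205, 0.069), (231, 169, 0.597, 0.203, 0.067), (232, 169, 0.597, 0.199, 0.069), (233, 169, 0.597, 0.196, 0.069), (234, 169, 0.597, 0.192, 0.069)]
```

View pics/top_crop.png

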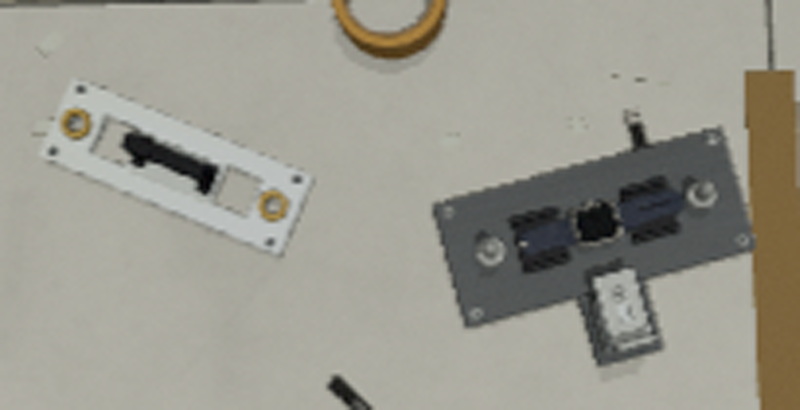

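Measured from the crop and the rays:
- **Plate:** bores 188 mm apart, as they must be. Centre (0.595, 0.184), yaw −23.7°.
- **Fixture:** pin tips at about 80 mm height. Centre (0.533, −0.181), yaw about 13.9°. The latch tongue points toward the robot.

I'll move toward the fixture first for a wrist view on the way.

apply_moves(
  fingers=[0,0,0,0,0,0,0,0,0,0],
  linear=[
    [0.7,-0.4,-0.1],
    [0.7,-0.4,-0.1],
    [0.7,-0.4,-0.1],
    [0.7,-0.4,-0.1],
    [0.7,-0.4,-0.1],
    [0.7,-0.4,-0.1],
    [0.7,-0.4,-0.1],
    [0.7,-0.4,-0.1],
    [0.7,-0.4,-0.1],
    [0.7,-0.4,-0.1],
  ],
  spin=[0,0,0,0,0,0,0,0,0,0],
)

```text
time_s: 0.93
eef_pos: [0.2829, -0.4193, 0.2562]
eef_rot: [-0.0, 0.993, 0.119, -0.0]
contact_force: [0.9, -0.3, 1.0]
finger_gap: 0.0854
finger_force: 0.0
```

apply_moves(
  fingers=[0,0,0,0,0,0,0,0,0,0],
  linear=[
    [0.7,-0.4,-0.1],
    [0.7,-0.4,-0.1],
    [0.7,-0.4,-0.1],
    [0.7,-0.4,-0.1],
    [0.7,-0.4,-0.1],
    [0.7,-0.4,-0.1],
    [0.7,-0.4,-0.1],
    [0.7,-0.4,-0.1],
    [0.7,-0.4,-0.1],
    [0,0,0],
  ],
  spin=[0,0,0,0,0,0,0,0,0,0],
)

```text
time_s: 1.77
eef_pos: [0.4168, -0.2925, 0.2789]
eef_rot: [-0.001, 0.993, 0.121, 0.001]
contact_force: [-0.2, 1.1, -0.5]
finger_gap: 0.0857
finger_force: 0.0
```

```bash
cat >> h.py <<'E'
def yaw(s):
    w,x,y,z=s['eef_rot']; return np.arctan2(2*(x*y+w*z),1-2*(y*y+z*z))
def to(x,y,z,yw):
    from scipy.spatial.transform import Rotation as Ro
    s=manip.state(); w,a,b,c=s['eef_rot']; M=Ro.from_quat([a,b,c,w]).as_matrix()
    dy=(np.degrees(yw-yaw(s))+180)%360-180 if yw is not None else 0
    print('t',round(s['time_s'],2),'pos',np.round(s['eef_pos'],4),'yaw',np.degrees(yaw(s)).round(2),'F',np.round(s['contact_force'],1),'gap',round(s['finger_gap'],4),'ff',round(s['finger_force'],1))
    t=np.array([x,y,z])-s['eef_pos']
    print('shift units(now axes)',(M.T@t/.025).round(2),'spin units',round(-dy/45,3),'tilt',M[:,2].round(4))
    if dy:
        M2=Ro.from_euler('z',dy,degrees=True).as_matrix()@M; print('shift units after spin',(M2.T@t/.025).round(2))
E
python3 - <<'E'
from h import *
d=grab('wrist'); save(d['color'],'w1.png'); print(-d['R'].T@d['t'],d['camera_matrix'][0,0])
c=d['color']; 
for n,p in dict(pl=(.511,-.091,.08),pr=(.5555,-.2715,.08),tab=(.4217,-.2086,.095)).items(): print(n,proj(d,p).round(1))
to(.595,.184,.2,np.radians(66.3))
E
```

```text
[ 0.48574357 -0.27585061  0.42091652] 352.05660209546744
pl [[121.4   9.6]]
pr [[333.5  10.1]]
tab [[231.9 143.4]]
t 1.82 pos [ 0.4152 -0.2941  0.2787] yaw 13.84 F [-0.4 -1.4 -0.6] gap 0.0857 ff 0.0
shift units(now axes) [ 11.56 -16.85   3.16] spin units -1.166 tilt [ 2.e-04  6.e-04 -1.e+00]
shift units after spin [20.4  -1.1   3.15]
```

View pics/w1.png

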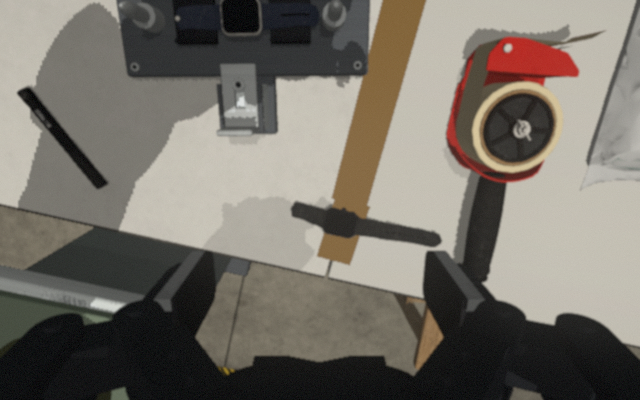

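Wrist view: the fixture is cut off at the top, with pin tips near (135,8) and (333,8) and the latch tab near (237,130). The camera sits about 73 mm ahead along tool x, so I'll step forward to centre the fixture.

apply_moves(
  fingers=[0,0,0,0,0,0,0,0,0,0],
  linear=[
    [0.5,-0.6,0],
    [0.5,-0.6,0],
    [0.5,-0.6,0],
    [0.5,-0.6,0],
    [0.5,-0.6,0],
    [0.4,-0.4,0],
    [0,0,0],
    [0,0,0],
    [0,0,0],
    [0,0,0],
  ],
  spin=[0,0,0,0,0,0,0,0,0,0],
)

```text
time_s: 2.65
eef_pos: [0.4639, -0.1967, 0.2788]
eef_rot: [0.0, 0.993, 0.118, -0.0]
contact_force: [-0.1, -1.1, 0.7]
finger_gap: 0.0853
finger_force: 0.0
```

```bash
python3 - <<'E'
from h import *
d=grab('wrist'); save(d['color'],'w2.png'); print(-d['R'].T@d['t'])
for n,p in dict(pl=(.511,-.091,.08),pr=(.5555,-.2715,.08),tab=(.4217,-.2086,.095)).items(): print(n,proj(d,p).round(1))
to(.595,.184,.2,np.radians(66.3))
E
```

```text
[ 0.5332115  -0.18018317  0.42068738]
pl [[219.8  91.7]]
pr [[419.8  90.9]]
tab [[320.1 213.4]]
t 2.7 pos [ 0.464  -0.1966  0.2788] yaw 13.6 F [ 0.2 -1.4  0.5] gap 0.0855 ff 0.0
shift units(now axes) [  8.67 -13.56   3.15] spin units -1.171 tilt [-2.e-04 -2.e-04 -1.e+00]
shift units after spin [16.05 -1.32  3.15]
```

View pics/w2.png

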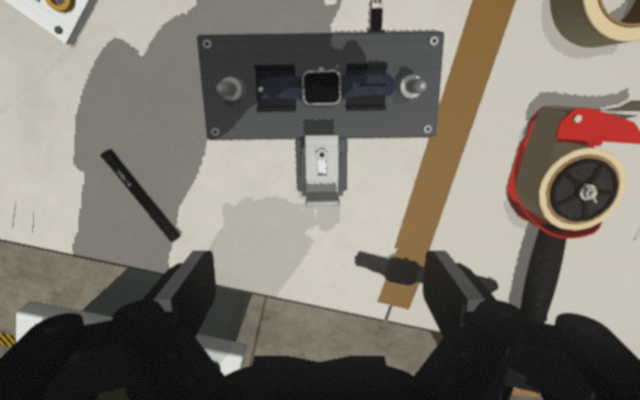

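Wrist view: the fixture is square to the camera. Pin tips are near (222,88) and (416,86), the base corners near (198,36), (443,33), (437,136) and (209,139), and the latch tab near (321,203). I'll zoom in on the pins.

```bash
python3 - <<'E'
from h import *
d=load('wrist'); c=d['color']
a=[cv2.resize(c[65:110,u:u+50],None,fx=8,fy=8,interpolation=cv2.INTER_NEAREST) for u in (205,390)]
save(np.hstack(a),'pins.png')
P=cloud(d)
for u in (205,390):
    q=P[65:110,u:u+50]; m=q[...,2]>.071; ys,xs=np.where(m); print('hi',len(xs),xs.mean()+u,ys.mean()+65,q[m].mean(0).round(4),q[...,2].max())
    m=(q[...,2]>.05);ys,xs=np.where(m); print('hi50',len(xs),xs.min()+u,xs.max()+u,ys.min()+65,ys.max()+65)
for p in ((198,36),(443,33),(437,136),(209,139)): print(onz(d,*p,.017).round(4))
q=P[180:220,290:350]; m=q[...,2]>.085; ys,xs=np.where(m); print('tab',len(xs),xs.min()+290,xs.max()+290,ys.min()+180,ys.max()+180,q[m].mean(0), q[m].min(0),q[m].max(0))
E
```

```text
hi 130 221.6153846153846 87.6 [ 0.5148 -0.091   0.076 ] nan
hi50 227 216 234 81 95
hi 135 419.48148148148147 85.15555555555555 [ 0.5606 -0.2707  0.0759] nan
hi50 234 407 426 78 92
[ 0.5575 -0.0431  0.017 ]
[ 0.6212 -0.2938  0.017 ]
[ 0.5171 -0.3229  0.017 ]
[ 0.4525 -0.0708  0.017 ]
tab 272 305 339 197 205 [ 0.43328639 -0.20757817  0.09275673] [ 0.42636965 -0.22428748  0.0852885 ] [ 0.43871153 -0.1913987   0.09668908]
```

View pics/pins.png

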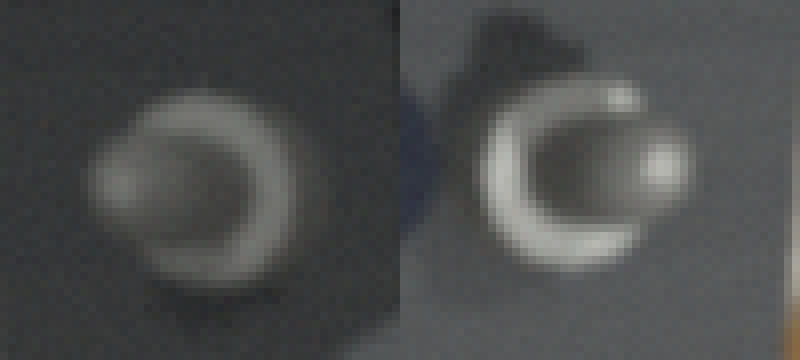

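apply_moves(
  fingers=[0,0,0,0,0,0,0,0,0,0],
  linear=[
    [0.68,-0.42,0],
    [0.68,-0.42,0],
    [0.68,-0.42,0],
    [0.68,-0.42,0],
    [0.68,-0.42,0],
    [0.68,-0.42,0],
    [0.68,-0.42,0],
    [0.68,-0.42,0],
    [0.8,-0.1,0],
    [0.8,-0.1,0],
  ],
  spin=[-0.146,-0.146,-0.146,-0.146,-0.146,-0.146,-0.146,-0.146,0,0],
)

```text
time_s: 3.53
eef_pos: [0.5329, -0.0135, 0.2789]
eef_rot: [0.0, 0.838, 0.546, -0.0]
contact_force: [0.3, -0.4, 0.4]
finger_gap: 0.0854
finger_force: 0.0
```

```bash
python3 - <<'E'
from h import *
d=load('wrist')
def two(n,a,b,z):
    A,B=onz(d,*a,z),onz(d,*b,z); v=A-B; print(n,A.round(4),B.round(4),'mid',((A+B)/2).round(4),'len',np.linalg.norm(v).round(4),'yaw',np.degrees(np.arctan2(-v[0],v[1])).round(2))
two('tip',(219.8,87.6),(421.8,85),.077); two('shoulder',(230.5,87.9),(410.6,85.9),.041)
to(.566,.117,.279,np.radians(66.3))
E
```

```text
tip [ 0.5144 -0.0896  0.077 ] [ 0.5612 -0.2725  0.077 ] mid [ 0.5378 -0.181   0.077 ] len 0.1887 yaw 14.33
shoulder [ 0.5148 -0.0909  0.041 ] [ 0.5605 -0.2712  0.041 ] mid [ 0.5377 -0.1811  0.041 ] len 0.186 yaw 14.23
t 3.53 pos [ 0.5329 -0.0135  0.2789] yaw 66.22 F [ 0.3 -0.4  0.4] gap 0.0854 ff 0.0
shift units(now axes) [ 5.31 -0.89 -0.  ] spin units -0.002 tilt [ 0.e+00 -1.e-04 -1.e+00]
shift units after spin [ 5.31 -0.88 -0.  ]
```

apply_moves(
  fingers=[0,0,0,0,0,0,0,0,0,0],
  linear=[
    [0.8,-0.13,0],
    [0.8,-0.13,0],
    [0.8,-0.13,0],
    [0.8,-0.13,0],
    [0.8,-0.13,0],
    [0.8,-0.13,0],
    [0.5,-0.1,0],
    [0,0,0],
    [0,0,0],
    [0,0,0],
  ],
  spin=[0,0,0,0,0,0,0,0,0,0],
)

```text
time_s: 4.37
eef_pos: [0.5661, 0.1153, 0.2788]
eef_rot: [0.0, 0.838, 0.546, -0.0]
contact_force: [1.3, -0.6, 0.3]
finger_gap: 0.0854
finger_force: 0.0
```

```bash
python3 - <<'E'
from h import *
d=grab('wrist'); save(d['color'],'w3.png')
hsv=cv2.cvtColor(d['color'],cv2.COLOR_RGB2HSV)
m=((hsv[...,0]>12)&(hsv[...,0]<30)&(hsv[...,1]>90)).astype(np.uint8); m=cv2.morphologyEx(m,cv2.MORPH_CLOSE,np.ones((5,5)))
n,l,s,ce=cv2.connectedComponentsWithStats(m); C=[]
for i in range(1,n):
    if s[i,4]>60:
        ct,_=cv2.findContours((l==i).astype(np.uint8),0,2); (u,v),r=cv2.minEnclosingCircle(ct[0]); C.append((u,v)); print(s[i],(u,v,r),ce[i],onz(d,u,v,.025).round(4))
# handle: dark and high
P=cloud(d); q=P[...,2]; k=(q>.055)&(q<.08)&(d['color'].max(2)<90); k[240:]=False
X=P[k]; X=X[~np.isnan(X[:,0])]; r=cv2.minAreaRect(X[:,:2].astype(np.float32)); print('handle',len(X),r,np.nanmax(X[:,2]))
to(.595,.184,.06,np.radians(66.3))
E
```

```text
[ 450  144  106   92 5587] (503.0, 183.5, 54.261043548583984) [504.30445677 189.21997494] [ 0.7494 -0.0011  0.025 ]
[309 159  21  22 215] (318.98199462890625, 169.59458923339844, 10.643478393554688) [319.08372093 169.72093023] [0.5606 0.1002 0.025 ]
[  0 231  12  24 154] (0.8636363744735718, 242.5, 11.53248405456543) [  3.86363636 244.0974026 ] [0.1693 0.1736 0.025 ]
handle 1611 ((0.7520015835762024, 0.08306601643562317), (0.13444900512695312, 0.3999372720718384), 46.831295013427734) 0.07428800665518528
t 4.42 pos [0.5662 0.1152 0.2789] yaw 66.16 F [ 0.2 -0.7 -0.8] gap 0.0855 ff 0.0
shift units(now axes) [ 2.99 -0.06  8.75] spin units -0.003 tilt [ 0.e+00 -5.e-04 -1.e+00]
shift units after spin [ 2.99 -0.05  8.75]
```

View pics/w3.png

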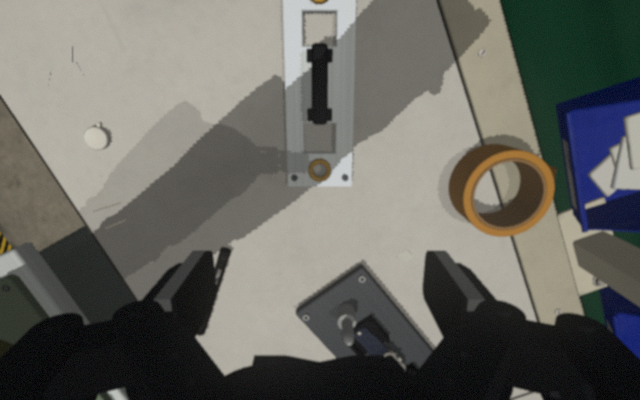

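Wrist view: the plate axis is vertical in the image at column 319, so it is parallel to tool x. The near bore is at (319,170), the handle spans rows 45–124, and the far bore is at the top edge. I'll move above the handle and descend partway.

apply_moves(
  fingers=[0,0,0,0,0,0,0,0,0,0],
  linear=[
    [0.5,0,0.7],
    [0.5,0,0.7],
    [0.5,0,0.7],
    [0.5,0,0.7],
    [0.5,0,0.7],
    [0.5,0,0.7],
    [0.1,0,0.8],
    [0,0,0.8],
    [0,0,0.8],
    [0,0,0.4],
  ],
  spin=[0,0,0,0,0,0,0,0,0,0],
)

```text
time_s: 5.25
eef_pos: [0.5968, 0.1863, 0.1018]
eef_rot: [-0.0, 0.838, 0.546, -0.001]
contact_force: [-0.1, -0.1, 0.1]
finger_gap: 0.0855
finger_force: 0.0
```

```bash
python3 - <<'E'
from h import *
d=load('wrist'); g=d['color'].max(2)
c=(g[35:135,300:342]<60).astype(np.uint8); n,l,s,ce=cv2.connectedComponentsWithStats(c); i=1+np.argmax(s[1:,4]); print(s[i]+[300,35,0,0,0],ce[i]+[300,35])
x,y,w,h=s[i][:4]; H=onz(d,300+x+w/2-.5,35+y+h/2-.5,.067); 
print('handle',H.round(4), 'ends',onz(d,300+x+w/2-.5,35+y-.5,.067).round(4),onz(d,300+x+w/2-.5,35+y+h-.5,.067).round(4))
b=onz(d,319.,169.6,.025); v=H-b; print('dist bore-handle',np.hypot(*v[:2]).round(4),'yaw of tool x needed',np.degrees(np.arctan2(v[1],v[0])).round(2))
to(H[0],H[1],.040,np.arctan2(v[1],v[0]))
E
```

```text
[ 308   43   24   81 1388] [319.19596542  83.28602305]
handle [0.599  0.1861 0.067 ] ends [0.6135 0.219  0.067 ] [0.5836 0.1511 0.067 ]
dist bore-handle 0.0941 yaw of tool x needed 65.93
t 5.25 pos [0.5968 0.1863 0.1018] yaw 66.19 F [-0.1 -0.1  0.1] gap 0.0855 ff 0.0
shift units(now axes) [0.03 0.09 2.47] spin units 0.006 tilt [-0.0021 -0.001  -1.    ]
shift units after spin [0.03 0.09 2.47]
```

apply_moves(
  fingers=[0,0,0,0,0,0,0,1,1,1],
  linear=[
    [0,0.1,0.5],
    [0,0,0.5],
    [0,0,0.5],
    [0,0,0.5],
    [0,0,0.4],
    [0,0,0.1],
    [0,0,0],
    [0,0,0],
    [0,0,0],
    [0,0,0],
  ],
  spin=[0.006,0,0,0,0,0,0,0,0,0],
)

```text
time_s: 6.08
eef_pos: [0.5999, 0.1867, 0.0419]
eef_rot: [0.0, 0.839, 0.544, 0.0]
contact_force: [-0.2, 0.4, -0.1]
finger_gap: 0.0514
finger_force: 0.0
```

apply_moves(
  fingers=[1,1,1,1,1,1,1,1,1,1],
  linear=[
    [0,0,0],
    [0,0,0],
    [0,0,0],
    [0,0,0],
    [0,0,0],
    [0,0,-0.1],
    [0,0,-0.1],
    [0,0,-0.1],
    [0,0,-0.1],
    [0,0,0],
  ],
  spin=[0,0,0,0,0,0,0,0,0,0],
)

```text
time_s: 6.92
eef_pos: [0.5999, 0.1865, 0.0519]
eef_rot: [0.0, 0.839, 0.544, 0.0]
contact_force: [0.4, 1.2, -5.5]
finger_gap: 0.0149
finger_force: 62.1
```

```bash
python3 - <<'E'
from h import *
to(.5377,-.181,.2,np.radians(104.3)); print(np.round(manip.state()['ft_torque'],2))
E
```

```text
t 6.92 pos [0.5999 0.1865 0.0519] yaw 65.96 F [ 0.4  1.2 -5.5] gap 0.0149 ff 62.1
shift units(now axes) [-14.44   3.72  -5.93] spin units -0.852 tilt [ 6.e-04  2.e-04 -1.e+00]
shift units after spin [-13.63  -6.04  -5.93]
[-0.02 -0.02  0.02]
```

apply_moves(
  fingers=[1,1,1,1,1,1,1,1,1,1],
  linear=[
    [0,0,-0.4],
    [0,0,-0.7],
    [0,0,-0.7],
    [0,0,-0.7],
    [0,0,-0.7],
    [0,0,-0.7],
    [0,0,-0.6],
    [-0.2,0.05,-0.3],
    [-0.4,0.1,0],
    [-0.6,0.15,0],
  ],
  spin=[0,0,0,0,0,0,0,0,0,0],
)

```text
time_s: 7.75
eef_pos: [0.5938, 0.1559, 0.1711]
eef_rot: [-0.0, 0.838, 0.545, 0.0]
contact_force: [0.2, -0.5, -5.8]
finger_gap: 0.0147
finger_force: 62.0
```

apply_moves(
  fingers=[1,1,1,1,1,1,1,1,1,1],
  linear=[
    [-0.7,-0.06,0],
    [-0.7,-0.06,0],
    [-0.7,-0.06,0],
    [-0.7,-0.06,0],
    [-0.7,-0.06,0],
    [-0.7,-0.06,0],
    [-0.7,-0.06,0],
    [-0.7,-0.06,0],
    [-0.7,-0.06,0],
    [-0.7,-0.06,0],
  ],
  spin=[-0.085,-0.085,-0.085,-0.085,-0.085,-0.085,-0.085,-0.085,-0.085,-0.085],
)

```text
time_s: 8.58
eef_pos: [0.5583, -0.0146, 0.1706]
eef_rot: [-0.0, 0.613, 0.79, -0.001]
contact_force: [0.5, 0.4, -5.3]
finger_gap: 0.0146
finger_force: 62.1
```

```bash
python3 - <<'E'
from h import *
to(.5377,-.181,.17,np.radians(104.3)); print(np.round(manip.state()['ft_torque'],2))
E
```

```text
t 8.58 pos [ 0.5583 -0.0146  0.1706] yaw 104.39 F [ 0.5  0.4 -5.3] gap 0.0146 ff 62.1
shift units(now axes) [-6.24 -2.45  0.03] spin units 0.002 tilt [-1.4e-03 -3.0e-04 -1.0e+00]
shift units after spin [-6.24 -2.44  0.03]
[-0.   -0.01  0.  ]
```

apply_moves(
  fingers=[1,1,1,1,1,1,1,1,1,1],
  linear=[
    [-0.7,-0.27,0],
    [-0.7,-0.27,0],
    [-0.7,-0.27,0],
    [-0.7,-0.27,0],
    [-0.7,-0.27,0],
    [-0.7,-0.27,0],
    [-0.7,-0.27,0],
    [-0.7,-0.27,0],
    [-0.44,-0.2,0],
    [-0.2,-0.09,0],
  ],
  spin=[0,0,0,0,0,0,0,0,0,0],
)

```text
time_s: 9.42
eef_pos: [0.537, -0.1813, 0.1707]
eef_rot: [-0.0, 0.615, 0.788, -0.001]
contact_force: [-0.1, 0.1, -4.6]
finger_gap: 0.0146
finger_force: 62.1
```

```bash
python3 - <<'E'
from h import *
d=grab('wrist'); save(d['color'],'w4.png'); to(.5377,-.181,.135,np.radians(104.3))
P=cloud(d); q=P[...,2]
hsv=cv2.cvtColor(d['color'],cv2.COLOR_RGB2HSV)
m=((hsv[...,0]>12)&(hsv[...,0]<30)&(hsv[...,1]>90)).astype(np.uint8); m=cv2.morphologyEx(m,cv2.MORPH_CLOSE,np.ones((5,5)))
n,l,s,ce=cv2.connectedComponentsWithStats(m)
for i in range(1,n):
    if 300<s[i,4]:
        ct,_=cv2.findContours((l==i).astype(np.uint8),0,2); (u,v),r=cv2.minEnclosingCircle(ct[0]); print(s[i],u,v,r,onz(d,u,v,.17-.0417+.025).round(4))
s=manip.state(); yw=yaw(s); 
print('pin tip px',proj(d,[(.5144,-.0896,.08)]), 'expected bore', np.array(s['eef_pos'])+.094*np.array([np.cos(yw),np.sin(yw),0]))
E
```

```text
t 9.47 pos [ 0.5372 -0.1812  0.1708] yaw 104.09 F [-1.1 -1.5 -4.9] gap 0.015 ff 62.1
shift units(now axes) [0.   0.02 1.43] spin units -0.005 tilt [-1.2e-03 -4.0e-04 -1.0e+00]
shift units after spin [0.   0.02 1.43]
[ 556    0   84   91 5621] 602.0 45.0 58.25814437866211 [ 0.6312 -0.0662  0.1533]
[ 287    4   62   68 2138] 317.8333435058594 37.5 33.64943313598633 [ 0.515  -0.0923  0.1533]
[  28  249   40   47 1386] 48.5 272.0 29.517044067382812 [ 0.4099 -0.2313  0.1533]
[  93  266  115   47 3109] 150.0 294.5 57.63038635253906 [ 0.461  -0.2317  0.1533]
pin tip px [[318.54165932  50.02191887]] expected bore [ 0.51427739 -0.09001742  0.17075717]
```

View pics/w4.png

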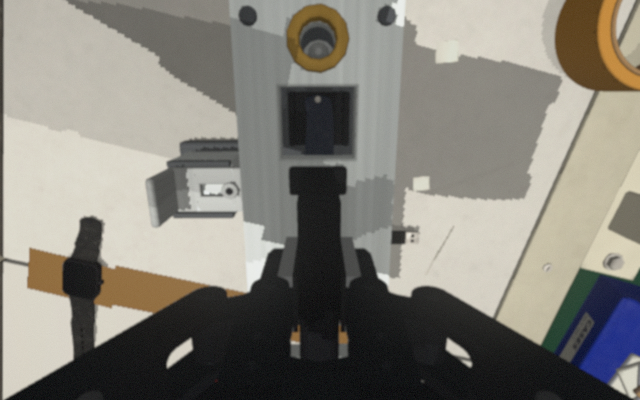

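Wrist view: the near bore is centred at about (318,36), with the pin nose inside it near (318,48). Sideways alignment is good and the lengthwise offset is small. I'll lower to just above the tips, where parallax is small, and measure again.

apply_moves(
  fingers=[1,1,1,1,1,1,1,1,1,1],
  linear=[
    [0,0,0.2],
    [0,0,0.3],
    [0,0,0.3],
    [0,0,0.3],
    [0,0,0.3],
    [0,0,0.2],
    [0,0,0.1],
    [0,0,0],
    [0,0,0],
    [0,0,0],
  ],
  spin=[-0.005,0,0,0,0,0,0,0,0,0],
)

```text
time_s: 10.3
eef_pos: [0.5384, -0.179, 0.1291]
eef_rot: [0.0, 0.613, 0.79, 0.0]
contact_force: [0.0, 0.4, -4.6]
finger_gap: 0.0149
finger_force: 62.0
```

```bash
python3 - <<'E'
from h import *
d=grab('wrist'); to(.5377,-.181,.0797,np.radians(104.3))
save(cv2.resize(d['color'][0:100,265:375],None,fx=5.5,fy=5.5,interpolation=cv2.INTER_NEAREST),'bore.png')
P=cloud(d); sub=P[0:85,280:360]; z=sub[...,2]
print('collar top z',np.nanpercentile(z,97))
m=(z<.083)&(z>.07); ys,xs=np.where(m); print('pin px',len(xs),xs.min()+280,xs.max()+280,ys.min(),ys.max(), np.nanmean(sub[m],0))
hsv=cv2.cvtColor(d['color'],cv2.COLOR_RGB2HSV)
k=(hsv[...,0]>12)&(hsv[...,0]<30)&(hsv[...,1]>90)&(P[...,2]>.105); k[100:]=False;k[:,:280]=False;k[:,360:]=False
X=P[k]; print('collar',len(X),X.min(0),X.max(0),((X.min(0)+X.max(0))/2).round(4)); v,u=np.where(k); print(u.min(),u.max(),v.min(),v.max())
E
```

```text
t 10.35 pos [ 0.5384 -0.1791  0.1292] yaw 104.44 F [-0.3 -0.7 -6.1] gap 0.0145 ff 62.0
shift units(now axes) [-0.07 -0.05  1.98] spin units 0.003 tilt [ 6.e-04 -1.e-04 -1.e+00]
shift units after spin [-0.07 -0.05  1.98]
collar top z 0.11295534232488233
pin px 434 303 326 35 57 [ 0.51416911 -0.0900603   0.0761386 ]
collar 2106 [ 0.50262926 -0.10347217  0.10502752] [ 0.5282661  -0.07778057  0.11459248] [ 0.5154 -0.0906  0.1098]
287 348 4 71
```

View pics/bore.png

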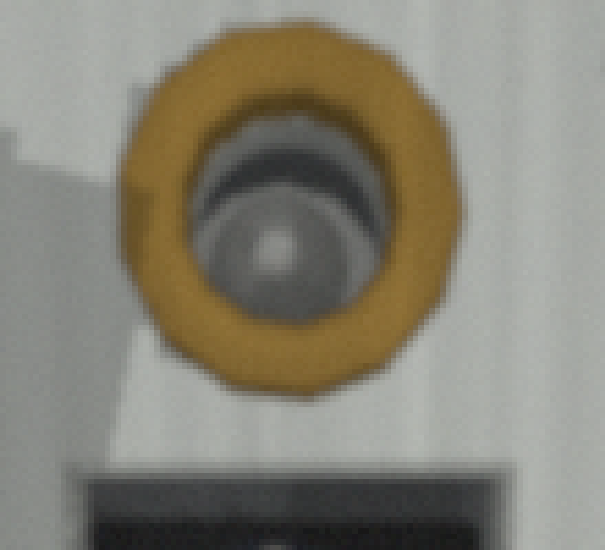

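The zoom shows the hole centre at about (317.3,37.4) in full-image pixels and the pin nose at about (315,46), well inside the bore. I'll turn both into positions.

```bash
python3 - <<'E'
from h import *
d=load('wrist'); s=manip.state(); yw=yaw(s)
B=onz(d,317.3,37.4,.1125); T=onz(d,315.,45.7,.079); e=T-B
print(B.round(4),T.round(4),'tool units',round((e[0]*np.cos(yw)+e[1]*np.sin(yw))/.025,3),round((e[0]*np.sin(yw)-e[1]*np.cos(yw))/.025,3))
print('bore dist from tcp',np.hypot(*(B-s['eef_pos'])[:2]),s['eef_pos'].round(4) if hasattr(s['eef_pos'],'round') else s['eef_pos'])
E
```

```text
[ 0.5157 -0.0903  0.1125] [ 0.5142 -0.09    0.079 ] tool units 0.026 -0.052
bore dist from tcp 0.09163266506093676 [ 0.5384 -0.1791  0.1292]
```

apply_moves(
  fingers=[1,1,1,1,1,1,1,1,1,1],
  linear=[
    [0,-0.05,0.05],
    [0,0,0.07],
    [0,0,0.07],
    [0,0,0.07],
    [0,0,0.07],
    [0,0,0.07],
    [0,0,0.07],
    [0,0,0.07],
    [0,0,0.05],
    [0,0,0],
  ],
  spin=[0.003,0,0,0,0,0,0,0,0,0],
)

```text
time_s: 11.18
eef_pos: [0.5369, -0.1793, 0.1138]
eef_rot: [-0.0, 0.614, 0.79, -0.0]
contact_force: [0.5, -0.2, -4.5]
finger_gap: 0.0149
finger_force: 62.1
```

```bash
python3 - <<'E'
from h import *
to(.5377,-.181,.0797,np.radians(104.3)); print(np.round(manip.state()['ft_torque'],2))
E
```

```text
t 11.18 pos [ 0.5369 -0.1793  0.1138] yaw 104.31 F [ 0.5 -0.2 -4.5] gap 0.0149 ff 62.1
shift units(now axes) [-0.07  0.01  1.36] spin units 0.0 tilt [-3.e-04  2.e-04 -1.e+00]
shift units after spin [-0.07  0.01  1.36]
[ 0.   -0.04  0.04]
```

apply_moves(
  fingers=[1,1,1,1,1,1,1,1,1,1],
  linear=[
    [-0.02,0,0.04],
    [0,0,0.04],
    [0,0,0.04],
    [0,0,0.04],
    [0,0,0.04],
    [0,0,0.04],
    [0,0,0.04],
    [0,0,0.04],
    [0,0,0.02],
    [0,0,0],
  ],
  spin=[0,0,0,0,0,0,0,0,0,0],
)

```text
time_s: 12.02
eef_pos: [0.5371, -0.1798, 0.1054]
eef_rot: [-0.0, 0.614, 0.79, 0.0]
contact_force: [0.8, 0.2, -5.3]
finger_gap: 0.0151
finger_force: 62.1
```

```bash
python3 - <<'E'
from h import *
d=grab('wrist');to(.5377,-.181,.0797,np.radians(104.3)); print(np.round(manip.state()['ft_torque'],2))
P=cloud(d); sub=P[0:85,280:360]
m=(sub[...,2]<.083)&(sub[...,2]>.07); ys,xs=np.where(m); print('pin px',len(xs),xs.min()+280,xs.max()+280,ys.min(),ys.max(), np.nanmean(sub[m],0))
E
```

```text
t 12.07 pos [ 0.5372 -0.1798  0.1055] yaw 104.31 F [ 0.  -0.4 -5.3] gap 0.015 ff 62.1
shift units(now axes) [-0.05  0.01  1.03] spin units 0.0 tilt [-0.e+00  1.e-04 -1.e+00]
shift units after spin [-0.05  0.01  1.03]
[0.03 0.02 0.01]
pin px 4229 280 359 0 84 [ 0.51662528 -0.09237934  0.07805971]
```

Still free of contact, with the force at the plate's weight. I'll keep lowering slowly onto the straight part of the pins.

apply_moves(
  fingers=[1,1,1,1,1,1,1,1,1,1],
  linear=[
    [0,0,0.04],
    [0,0,0.04],
    [0,0,0.04],
    [0,0,0.04],
    [0,0,0.04],
    [0,0,0.04],
    [0,0,0.04],
    [0,0,0.04],
    [0,0,0.04],
    [0,0,0],
  ],
  spin=[0,0,0,0,0,0,0,0,0,0],
)

```text
time_s: 12.9
eef_pos: [0.5371, -0.1798, 0.0964]
eef_rot: [-0.0, 0.614, 0.79, -0.0]
contact_force: [-0.4, 0.4, -5.7]
finger_gap: 0.0147
finger_force: 62.1
```

```bash
python3 - <<'E'
from h import *
to(.5377,-.181,.0797,np.radians(104.3)); print(np.round(manip.state()['ft_torque'],2))
E
```

```text
t 12.9 pos [ 0.5371 -0.1798  0.0964] yaw 104.31 F [-0.4  0.4 -5.7] gap 0.0147 ff 62.1
shift units(now axes) [-0.05  0.01  0.67] spin units 0.0 tilt [-2.e-04  2.e-04 -1.e+00]
shift units after spin [-0.05  0.01  0.67]
[ 0.13  0.01 -0.03]
```

apply_moves(
  fingers=[1,1,1,1,1,1,1,1,1,1],
  linear=[
    [0,0,0.06],
    [0,0,0.06],
    [0,0,0.06],
    [0,0,0.06],
    [0,0,0.06],
    [0,0,0.06],
    [0,0,0.06],
    [0,0,0.06],
    [0,0,0.04],
    [0,0,0.02],
  ],
  spin=[0,0,0,0,0,0,0,0,0,0],
)

```text
time_s: 13.73
eef_pos: [0.5371, -0.1798, 0.0829]
eef_rot: [-0.0, 0.614, 0.79, -0.0]
contact_force: [-0.8, 0.2, -5.1]
finger_gap: 0.015
finger_force: 62.1
```

apply_moves(
  fingers=[1,1,1,1,1,1,1,1,1,1],
  linear=[
    [0,0,0.02],
    [0,0,0.02],
    [0,0,0.02],
    [0,0,0.02],
    [0,0,0.02],
    [0,0,0.02],
    [0,0,0],
    [0,0,0],
    [0,0,0],
    [0,0,0],
  ],
  spin=[0,0,0,0,0,0,0,0,0,0],
)

```text
time_s: 14.57
eef_pos: [0.5371, -0.1798, 0.08]
eef_rot: [-0.0, 0.614, 0.79, 0.0]
contact_force: [0.1, 0.4, -6.3]
finger_gap: 0.0151
finger_force: 62.1
```

apply_moves(
  fingers=[1,1,1,1,1,1,1,1,1,1],
  linear=[
    [0,0,0.01],
    [0,0,0.01],
    [0,0,0.01],
    [0,0,0.01],
    [0,0,0.01],
    [0,0,0],
    [0,0,0],
    [0,0,0],
    [0,0,0],
    [0,0,0],
  ],
  spin=[0,0,0,0,0,0,0,0,0,0],
)

```text
time_s: 15.4
eef_pos: [0.5372, -0.1797, 0.0792]
eef_rot: [0.0, 0.613, 0.79, 0.0]
contact_force: [-3.9, 2.6, 5.6]
finger_gap: 0.015
finger_force: 63.7
```

Contact: the upward force rose at TCP z 0.079, against an expected seated height of about 0.080. I'll release and back straight up.

apply_moves(
  fingers=[0.6,0.6,0.6,0.6,0.6,0.6,0.6,0.6,0.6,0.6],
  linear=[
    [0,0,0],
    [0,0,0],
    [0,0,0],
    [0,0,0],
    [0,0,0],
    [0,0,0],
    [0,0,-0.2],
    [0,0,-0.2],
    [0,0,-0.3],
    [0,0,-0.4],
  ],
  spin=[0,0,0,0,0,0,0,0,0,0],
)

```text
time_s: 16.23
eef_pos: [0.537, -0.1798, 0.107]
eef_rot: [-0.0, 0.614, 0.79, -0.0]
contact_force: [0.3, -0.5, -0.7]
finger_gap: 0.0347
finger_force: 0.0
```

apply_moves(
  fingers=[0.6,0.6,0.6,0.6,0.6,0.6,0.6,0.6,0.6,0.6],
  linear=[
    [0,0,-0.6],
    [0,0,-0.7],
    [0,0,-0.7],
    [0,0,-0.7],
    [0,0,-0.7],
    [0,0,-0.7],
    [0,0,-0.7],
    [0,0,-0.7],
    [0,0,-0.4],
    [0,0,0],
  ],
  spin=[0,0,0,0,0,0,0,0,0,0],
)

```text
time_s: 17.07
eef_pos: [0.5377, -0.1798, 0.2566]
eef_rot: [0.002, 0.614, 0.79, 0.001]
contact_force: [-0.1, -0.1, 0.8]
finger_gap: 0.034
finger_force: 0.0
```

```bash
python3 - <<'E'
from h import *
d=grab('wrist'); save(d['color'],'w5.png'); t=np.array([np.cos(np.radians(14.3)),np.sin(np.radians(14.3))]); n=np.array([-t[1],t[0]]); C=np.array([.5377,-.181])
P=cloud(d).reshape(-1,3); Q=P[:,:2]-C; a=Q@t; b=Q@n
for (y0,y1) in ((50,75),(105,114)):
    for sx in (-1,1):
        k=(np.abs(a-sx*.028)<.006)&(b>y0/1e3)&(b<y1/1e3); print('plate z',y0,sx,k.sum(),np.nanmedian(P[k,2]).round(4))
d2=grab('top'); P2=cloud(d2).reshape(-1,3);Q=P2[:,:2]-C; a2=Q@t;b2=Q@n
for y in (-70,70):
    k=(np.abs(a2)<.03)&(np.abs(b2-y/1e3)<.015); print('top cam',y,k.sum(),np.nanmedian(P2[k,2]))
k=(np.abs(b)<.03)&(a<-.05)&(a>-.14)&(P[:,2]>.08)&(P[:,2]<.11); print('tab',k.sum(),'a',np.percentile(a[k],[2,50,98]).round(4) if k.any() else '', 'b',np.percentile(b[k],[2,98]).round(4) if k.any() else '')
x=C-.135*t-.0*n; print(x); to(x[0],x[1],.17,None)
E
```

```text
plate z 50 -1 342 0.0522
plate z 50 1 336 0.0521
plate z 105 -1 144 0.0523
plate z 105 1 135 0.0524
top cam -70 3 0.6048168589696928
top cam 70 281 0.05751689942906452
tab 412 a [-0.1116 -0.1074 -0.1061] b [-0.0152  0.0168]
[ 0.40688288 -0.21434487]
t 17.17 pos [ 0.537  -0.1798  0.2542] yaw 104.31 F [ 0.5 -0.2 -0.2] gap 0.0342 ff 0.0
shift units(now axes) [-0.05 -5.39  3.36] spin units 0.0 tilt [ 4.e-04 -1.e-04 -1.e+00]
```

The plate top reads 52 mm at all four sampled spots (53 mm seated), so it is level and fully down. Next is the latch: shut the fingers, move behind the tab and descend.

apply_moves(
  fingers=[1,1,1,1,1,1,1,1,1,1],
  linear=[
    [-0.05,-0.6,0],
    [0,-0.6,0],
    [0,-0.6,0],
    [0,-0.6,0],
    [0,-0.6,0],
    [0,-0.6,0],
    [0,-0.6,0],
    [0,-0.6,0],
    [0,-0.6,0],
    [0,-0.6,0],
  ],
  spin=[0,0,0,0,0,0,0,0,0,0],
)

```text
time_s: 18.0
eef_pos: [0.391, -0.2181, 0.2533]
eef_rot: [-0.001, 0.613, 0.79, -0.0]
contact_force: [0.4, -1.1, 0.2]
finger_gap: 0.0001
finger_force: 0.0
```

```bash
python3 - <<'E'
from h import *
t=np.array([np.cos(np.radians(14.3)),np.sin(np.radians(14.3))]); x=np.array([.5377,-.181])-.15*t; to(*x,.068,np.radians(104.3))
E
```

```text
t 18.0 pos [ 0.391  -0.2181  0.2533] yaw 104.32 F [ 0.4 -1.1  0.2] gap 0.0001 ff 0.0
shift units(now axes) [-0.02  0.06  7.41] spin units 0.0 tilt [-9.e-04  6.e-04 -1.e+00]
shift units after spin [-0.02  0.06  7.41]
```

apply_moves(
  fingers=[1,1,1,1,1,1,1,1,1,1],
  linear=[
    [0,0,0.8],
    [0,0,0.9],
    [0,0,0.9],
    [0,0,0.9],
    [0,0,0.9],
    [0,0,0.9],
    [0,0,0.8],
    [0,0,0.7],
    [0,0,0.4],
    [0,0,0.2],
  ],
  spin=[0,0,0,0,0,0,0,0,0,0],
)

```text
time_s: 18.83
eef_pos: [0.3913, -0.2175, 0.0673]
eef_rot: [-0.001, 0.613, 0.79, -0.0]
contact_force: [-0.4, 0.2, -0.5]
finger_gap: 0.0002
finger_force: 0.0
```

apply_moves(
  fingers=[1,1,1,1,1,1,1,1,1,1],
  linear=[
    [0,0.1,0],
    [0,0.1,0],
    [0,0.1,0],
    [0,0.1,0],
    [0,0.1,0],
    [0,0.1,0],
    [0,0.1,0],
    [0,0.1,0],
    [0,0.1,0],
    [0,0.1,0],
  ],
  spin=[0,0,0,0,0,0,0,0,0,0],
)

```text
time_s: 19.67
eef_pos: [0.4164, -0.2119, 0.0688]
eef_rot: [-0.0, 0.614, 0.79, -0.0]
contact_force: [-1.6, 0.8, 1.6]
finger_gap: 0.0002
finger_force: 1.1
```

```bash
python3 - <<'E'
from h import *
t=np.array([np.cos(np.radians(14.3)),np.sin(np.radians(14.3))]); x=np.array([.5377,-.181])-.1075*t; to(*x,.068,np.radians(104.3))
E
```

```text
t 19.67 pos [ 0.4164 -0.2119  0.0688] yaw 104.31 F [-1.6  0.8  1.6] gap 0.0002 ff 1.1
shift units(now axes) [-0.    0.71  0.03] spin units 0.0 tilt [-5.e-04 -0.e+00 -1.e+00]
shift units after spin [-0.    0.71  0.03]
```

apply_moves(
  fingers=[1,1,1,1,1,1,1,1,1,1],
  linear=[
    [0,0.06,0],
    [0,0.06,0],
    [0,0.06,0],
    [0,0.06,0],
    [0,0.06,0],
    [0,0.06,0],
    [0,0.06,0],
    [0,0.06,0],
    [0,0.06,0],
    [0,0.04,0],
  ],
  spin=[0,0,0,0,0,0,0,0,0,0],
)

```text
time_s: 20.5
eef_pos: [0.4306, -0.2083, 0.0688]
eef_rot: [-0.0, 0.614, 0.79, 0.0]
contact_force: [-2.9, -0.9, 1.7]
finger_gap: -0.0
finger_force: 1.1
```

apply_moves(
  fingers=[1,1,1,1,1,1,1,1,1,1],
  linear=[
    [0,0.02,0],
    [0,0.02,0],
    [0,0.02,0],
    [0,0.02,0],
    [0,0.02,0],
    [0,0.02,0],
    [0,0,0],
    [0,0,0],
    [0,0,0],
    [0,0,0],
  ],
  spin=[0,0,0,0,0,0,0,0,0,0],
)

```text
time_s: 21.33
eef_pos: [0.4328, -0.2077, 0.0688]
eef_rot: [-0.0, 0.614, 0.79, -0.0]
contact_force: [-5.6, -0.1, 3.3]
finger_gap: -0.0
finger_force: 2.6
```

```bash
python3 - <<'E'
from h import *
t=np.array([np.cos(np.radians(14.3)),np.sin(np.radians(14.3))]); x=np.array([.5377,-.181])-.1075*t; to(*x,.068,np.radians(104.3))
E
```

```text
t 21.33 pos [ 0.4328 -0.2077  0.0688] yaw 104.3 F [-5.6 -0.1  3.3] gap -0.0 ff 2.6
shift units(now axes) [-0.    0.03  0.03] spin units 0.0 tilt [-1.e-03 -1.e-04 -1.e+00]
shift units after spin [-0.    0.03  0.03]
```

apply_moves(
  fingers=[1,1,1,1,1,1,1,1,1,1],
  linear=[
    [0,0.02,0],
    [0,0.02,0],
    [0,0.02,0],
    [0,0.02,0],
    [0,0,0],
    [0,0,0],
    [0,0,0],
    [0,0,0],
    [0,0,0],
    [0,0,0],
  ],
  spin=[0,0,0,0,0,0,0,0,0,0],
)

```text
time_s: 22.17
eef_pos: [0.433, -0.2076, 0.0687]
eef_rot: [-0.002, 0.614, 0.789, -0.002]
contact_force: [-15.5, -2.7, 10.9]
finger_gap: 0.0
finger_force: 8.0
```

The latch is at its hard stop: force rose to about 15 N with no further motion. I'll back off, rise and inspect.

apply_moves(
  fingers=[1,1,1,1,1,1,1,1,1,1],
  linear=[
    [0,-0.1,0],
    [0,-0.2,0],
    [0,-0.3,0],
    [0,-0.3,0],
    [0,-0.3,-0.2],
    [0,0,-0.6],
    [0,0,-0.9],
    [0,0,-0.9],
    [0,0,-0.9],
    [0,0,-0.9],
  ],
  spin=[0,0,0,0,0,0,0,0,0,0],
)

```text
time_s: 23.0
eef_pos: [0.4054, -0.2146, 0.1802]
eef_rot: [-0.0, 0.613, 0.79, -0.0]
contact_force: [0.2, -0.5, 0.9]
finger_gap: -0.0001
finger_force: 0.0
```

apply_moves(
  fingers=[1,1,1,1,1,1,1,1,1,1],
  linear=[
    [0,0,-0.9],
    [0,0,-0.9],
    [0,0,-0.9],
    [0,0,-0.9],
    [0,0,-0.6],
    [0,0,0],
    [0,0,0],
    [0,0,0],
    [0,0,0],
    [0,0,0],
  ],
  spin=[0,0,0,0,0,0,0,0,0,0],
)

```text
time_s: 23.83
eef_pos: [0.4059, -0.2145, 0.2832]
eef_rot: [-0.001, 0.613, 0.79, -0.0]
contact_force: [-0.5, -0.1, 0.1]
finger_gap: -0.0003
finger_force: 0.0
```

```bash
python3 - <<'E'
from h import *
d=grab('wrist'); save(d['color'],'w6.png'); t=np.array([np.cos(np.radians(14.3)),np.sin(np.radians(14.3))]); n=np.array([-t[1],t[0]]); C=np.array([.5377,-.181])
P=cloud(d).reshape(-1,3); Q=P[:,:2]-C; a=Q@t; b=Q@n
for (y0,y1) in ((-20,20),(50,75),(105,114)):
    for sx in (-1,1):
        k=(np.abs(a-sx*.03)<.006)&(b>y0/1e3)&(b<y1/1e3); print('plate z',y0,sx,k.sum(),np.nanmedian(P[k,2]).round(4))
k=(np.abs(b)<.025)&(a<-.05)&(a>-.14)&(P[:,2]>.08)&(P[:,2]<.11); print('tab',k.sum(),'a',np.percentile(a[k],[2,50,98]).round(4) if k.any() else '', 'b',np.percentile(b[k],[2,98]).round(4) if k.any() else '')
to(.4,-.2,.2,None)
E
```

```text
plate z -20 -1 362 0.0599
plate z -20 1 259 0.0521
plate z 50 -1 354 0.052
plate z 50 1 300 0.052
plate z 105 -1 140 0.0519
plate z 105 1 112 0.0524
tab 263 a [-0.0942 -0.092  -0.0884] b [-0.0147  0.0169]
t 23.88 pos [ 0.406  -0.2145  0.2833] yaw 104.32 F [ 0.5 -0.  -0.1] gap -0.0001 ff 0.0
shift units(now axes) [ 0.62 -0.09  3.33] spin units 0.0 tilt [-8.e-04  5.e-04 -1.e+00]
```

View pics/w6.png

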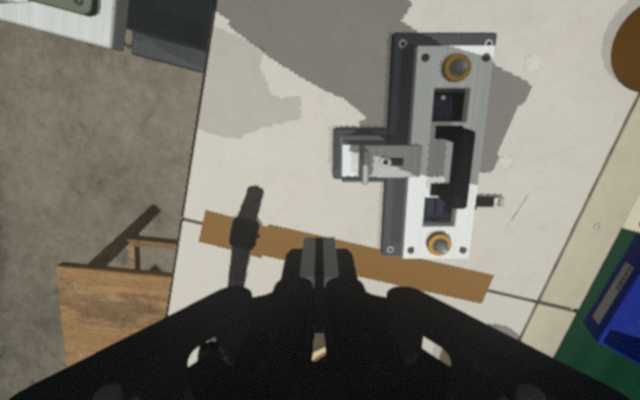

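The final view shows the plate seated on both pins, with the collars at (456,67) and (438,243). The latch strap lies over the plate's near edge at about (430,158). The tab's outer face is 94 mm from the pin line (93 mm expected), the strap is above the plate, and the gripper is clear.

```bash
python3 -c "
from cell import manip; print(manip.close_job())"
```

```text
the job is handed in; nothing more can be done
None
```

The job is handed in: the plate sits level and fully down on the pins, the latch is pushed to its hard stop over the plate's edge, and the gripper is clear, all at about 24 s of the 58 s allowed.

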